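Free a clamped kit tray from its draw latch and restack it

ROBOT

A 6-joint arm with a two-finger parallel gripper is mounted at the origin on the work surface. World frame = base frame: x ahead of the robot, y to its left, z up, the work surface at z = 0. Lengths are in m, angles in rad, forces in N, time in s.
With the tool pointing down it reaches from about 0.25 to 0.775 m from the base axis. Payload 4 kg.
Tool frame: the origin (TCP) lies at the very end of the fingers, on their centre line; the grasp point (between the pads) lies 19 mm behind it; z points along the fingers, y is the line along which they close (so a half turn about z gives the same grasp; the last joint's range is limited). The gripper opens to 94 mm and grips with 3 to 60 N. Pads are 16 mm wide; open, the fingers measure 119 mm over their backs; the gripper's body (75 mm by 177 mm) begins 78 mm behind the grasp point.
Start: joints at [1.039, 0.087, 1.371, -0, 1.684, -0.103], TCP at [0.229, 0.5, 0.206] pointing down, gripper open.
Joint ranges: [-3.1, 3.1], [-0.76, 2.03], [0.27, 2.55], [-1.08, 4.22], [0.17, 2.65], [-2.57, 2.57]. Speed limits (rad/s): [2.79, 2.79, 3.14, 3.14, 3.14, 3.14].

INTERFACE

Orientations are given as [roll, pitch, yaw] about the fixed x, y, z axes, in that order (R = Rz(yaw) Ry(pitch) Rx(roll)).
In Python, from bench import robot gives the robot as it stands. The module is installed in compiled form; this text tells all that it offers.
- The arm moves only by the tool move_arm, never from a script. Its argument "deltas" is one flat list of numbers, 7 for each row, row after row: the turn, a rotation vector about the tool's x, y, z in rad, then the shift along the tool's x, y, z in cm, then the closure, from -1 (fully open) to 1 (shut). A call has 1 to 8 rows; each row is the pose to reach, as a shift and turn from the pose commanded when the call began, along the tool's axes at that moment; what a row does not reach only later rows make up. A row lasts 1/10 s, in which the tool goes at most 50 mm and 8.59 degrees, less where a joint would pass 70% of its speed; a pose out of reach is approached as far as the arm can. A call with a gripper value outside its range is refused whole. The fingers move at their own pace and stop on an object; the grip force is fixed at half the most. Time passes only in rows, so rows that repeat a pose let the fingers close. It gives the time, the measured TCP pose, the force, the opening and the grip force at its end, in the units of the state.
- robot.get_obs(): the state, without advancing time (a new reading comes with each control period).
- robot.snapshot(name): name is "scene" or "top" or "wrist"; returns a dict with "image" (384x512x3 uint8, red, green, blue), "depth" (384x512 float32, m along the optical axis (not along the pixel's ray), 0 where there is no reading), "fov_y" (degrees; the focal length in pixels is half the picture's height over the tangent of half this angle, whatever the lens; pixels are square), "cx", "cy" (the principal point, pixels), "origin" and "orientation" of the camera in the world; the wrist camera has in their place "T_tool_cam" (4x4, takes a point from camera to tool coordinates, whose origin is the TCP and whose axes are the flange's). Camera axes: x right, y up, looking along -z (the intrinsics and any distortion apply to the point x, -y, -z); pixel columns grow to the right and rows downward; lengths in m; the calibration is good to about 2 mm. A picture is of the moment at which its call begins: read the wrist's pose just before it.
- robot.close_job(): hands the job in; it is judged then, once.
The state is a dict: "time": time; "joint_positions": joint angles; "qvel": joint speeds; "joint_torque": joint torques, N m; "tool_pos": TCP position; "ee_rot": TCP orientation; "wrist_force": force on the tool from outside, world axes, zero at the start; "wrist_torque": the same for the moment, N m; "width": finger opening in m; "finger_force": force on a finger pad.
Only numpy, scipy, OpenCV 4.12 (cv2) and the standard library are available. Lean on these libraries where they do the work, as an engineer would, in place of code of your own. Each camera call takes 0.05 s, during which the arm holds its last target. There are 200 camera calls.

TASK

The orange kit tray is held down on the grey base by a draw latch: lift the latch's red lever up past centre until its hook comes clear of the tray's catch while the tray still sits in place. Then lift the tray off by its black handle bar, keeping it upright so that the whistle and the tape roll stay inside, and lower it gently onto the blue base until all four corner lugs sit fully home in the sockets (either way round), and let go. Do not disturb the bottle, jar, grip trainer, ball or cup.

Things in the scene. Friction and masses are not known exactly. Their poses are not given: they have to be found in the camera images.
- latched_base: Grey open base box, 140 (x) x 200 (y) x 65 mm high, fixed to the table; origin at the centre of its underside, z up. Its -x face, roughly towards the robot, carries the draw latch at mid-width (y = 0). Its four corner posts have sockets in the top, as on the blue base. At the start the tray sits on it, its axes parallel to the base's.
- latch_pivot (a point): Hinge of the latch lever: 28 mm out from the grey base's -x face, 58 mm above the table, mid-width. The hinge line runs along the base's y axis; cheek plates reach 34 mm out from the face and 15 mm either side of mid-width.
- lever_tab (a point): Centre of the red tab at the lever's end, to pinch across its width: 22 mm wide along the grey base's y (hinge direction), 22 mm long, 9 mm thick; 36 mm from the hinge line. Closed, it is 23 mm farther out (-x of the base) and 27.6 mm lower than the hinge, about 30 mm above the table, with free space beside and before it. It swings away from the base, then up.
- latch (a joint): Lever angle, rad: 0 = closed (slanting down, 40 degrees out from straight down), growing as the tab swings outwards and up, stop at 2.1. Spring tension holds it shut (2 to 3 N at the tab); it is past centre beyond about 0.45, and the hook comes slack and springs off the catch by about 1.3. Turn it to about 1.8 to be sure. Friction keeps an open lever where it is left.
- hook_bar (a point): Middle of the brass hook loop's cross bar (5 mm thick, loop 21 mm wide, 48 mm long, hinged on the lever). Closed, it lies in the tray's catch. It is sprung to stand clear of the catch once slack, between tray and lever.
- keeper (a point): The seat of the steel catch at mid-width of the tray's -x wall, 10.5 mm out from that wall and 21 mm above the tray's underside; the catch sticks out 16 mm, is 12 mm wide and 22.5 mm high.
- tray_handle (a point): Centre of the tray's black handle bar, 14 mm thick (tray x) x 148 mm long (tray y) x 16 mm high, to grip across x from above at mid-length; below it 46 mm of free height above a 34 mm high middle wall. 88 mm above the tray's underside, central, above the centre of mass; axes are the tray's. Seated on a base, this point is 153 mm above the table.
- open_base: Blue open base box, empty, 140 (x) x 200 (y) x 65 mm high, fixed to the table; origin at the centre of its underside, z up. Sockets 17 mm square and 14 mm deep in its four corner posts at x = +-54, y = +-84 mm.
- whistle_c (a point): Centre of a white plastic whistle, about 50 x 18 x 22 mm, lying in the tray's +x compartment; travels with the tray.
- tape_c (a point): Centre of a paper-white tape roll, 52 mm in diameter, 24 mm high, lying flat in the tray's -x compartment; travels with the tray.
- bottle_c (a point): Centre, half-way up, of the standing steel bottle, 68 mm in diameter, 260 mm tall; the only loose thing taller than 110 mm. Bystander.
- jar_c (a point): Centre, half-way up, of the standing empty glass jar with screw cap, 72 mm in diameter, 100 mm tall. Bystander.
- trainer_c (a point): Centre of the black grip trainer lying flat, about 115 x 64 x 24 mm. Bystander.
- ball_center (a point): Centre of the red lacrosse ball, 63 mm in diameter, resting in a small ring on the bamboo lazy susan. Bystander.
- cup_c (a point): Centre, half-way up, of a blue ceramic cup, 72 mm in diameter, 80 mm tall, on the lazy susan. Bystander.
- susan: Bamboo lazy susan, 260 mm in diameter, 26 mm high, fixed; origin at the centre of its underside. With what stands on it, it reaches 107 mm above the table.
- tray: Orange tray, 140 (x) x 200 (y) mm, walls 45 mm high, 0.3 to 0.65 kg; origin at the centre of its underside, z up. Four lugs, 14 mm in diameter with tapered ends, stick out 10 mm below the underside at x = +-54, y = +-84 mm. Its -x wall carries the steel catch.
There are look-alikes about, which are no part of the job. Of the things that look like the open_base, the larger one is meant.

How it is judged:
On the way, in this order (a step that is already met when the one before it is completed fails the run):
1. the latch lever is raised past centre and the hook clear of the catch while the tray still sits in place on the grey base (value of joint latch above 1.1 rad and distance between hook_bar and keeper above 0.015 m and x of tray_handle in the frame of latched_base between -0.004 and 0.004 m and y of tray_handle in the frame of latched_base between -0.004 and 0.004 m and z of tray_handle in the frame of latched_base between 0.15 and 0.156 m), for 0.2 s.
2. the tray is lifted clear of the grey base (z of tray_handle in the frame of latched_base above 0.175 m), for 0.1 s.
At the end, for the whole second after the job is handed in: The tray rests still on the blue base, either way round: handle centre within 3 mm of the base's centre both ways and within 3 mm of its seated height (153 mm above the table), aligned and level within 0.04 rad; whistle and tape roll are inside the tray (x of tray_handle in the frame of open_base between -0.003 and 0.003 m and y of tray_handle in the frame of open_base between -0.003 and 0.003 m and z of tray_handle in the frame of open_base between 0.15 and 0.156 m and angle between the x axis of tray_handle and the x axis of open_base, either way round below 0.04 rad and angle between tray_handle's own z axis and vertical below 0.04 rad and linear speed of tray below 0.02 m/s and x of whistle_c in the frame of tray_handle between -0.07 and 0.07 m and y of whistle_c in the frame of tray_handle between -0.1 and 0.1 m and z of whistle_c in the frame of tray_handle between -0.09 and -0.05 m and x of tape_c in the frame of tray_handle between -0.07 and 0.07 m and y of tape_c in the frame of tray_handle between -0.1 and 0.1 m and z of tape_c in the frame of tray_handle between -0.09 and -0.05 m); the robot touches nothing.
It fails at once if the tray is tipped more than 0.5 rad (angle between tray_handle's own z axis and vertical above 0.5 rad).
It fails at once if the tray is pressed onto the blue base with over 80 N (contact force between tray and open_base above 80 N).
It fails at once if the tray is dropped or slammed down: it moves faster than 0.4 m/s within 60 mm above its seat on the blue base (horizontal distance between tray_handle and open_base below 0.03 m and z of tray_handle in the frame of open_base below 0.213 m and linear speed of tray above 0.4 m/s).
It fails at once if a bystander (bottle, jar, grip trainer, ball, cup) is moved more than 25 mm or toppled (distance of any of bottle_c, jar_c, trainer_c, ball_center, cup_c from where it was at the start of the episode above 0.025 m).
It also fails if it takes over 64 s, if anything falls off the work surface, if the arm or the gripper's body presses on something with over 40 N, if the wrist force passes 120 N, or if a joint passes its speed limit or range.

## Working session

There is one attempt and no reset: what is moved stays moved. The work goes in short steps, Python scripts to look and compute and a tool call to move; the robot and the scene stay as the last step left them, time stands still between calls to the robot, and variables do not carry over. Pictures are saved under pics/ and viewed, at most 10 in all, crops included, and the job is handed in when it is done.

Besides the shell and the picture viewer there is one more tool, called after ">>>" by a JSON object that holds its "fn" and its "kwargs", one argument or row to a line. move_arm: Moves the arm, as the interface text tells. Its arguments: {"type":"object","properties":{"deltas":{"type":"array","items":{"type":"number"}}},"required":["deltas"]}

```bash
mkdir -p pics; cat > h.py <<'E'
import numpy as np, cv2
from scipy.spatial.transform import Rotation as R
from bench import robot
def snap(n):
    o=robot.get_obs(); s=robot.snapshot(n)
    if n=="wrist":
        T=np.eye(4); T[:3,:3]=R.from_euler('xyz',o['ee_rot']).as_matrix() ; T[:3,3]=o['tool_pos']
        s['T']=T@np.array(s['T_tool_cam'])
    else:
        T=np.eye(4); q=np.array(s['orientation'],float)
        T[:3,:3]=R.from_euler('xyz',q).as_matrix() if q.shape==(3,) else (q if q.shape==(3,3) else R.from_quat(q).as_matrix())
        T[:3,3]=s['origin']; s['T']=T
    s['f']=192/np.tan(np.radians(s['fov_y'])/2)
    return s
def cloud(s):
    v,u=np.mgrid[0:384,0:512]; d=s['depth']
    P=np.stack([(u-s['cx'])/s['f']*d,-(v-s['cy'])/s['f']*d,-d],-1)
    W=P@s['T'][:3,:3].T+s['T'][:3,3]; W[d<=0]=np.nan
    return W
def ray(s,u,v,z):
    d=s['T'][:3,:3]@np.array([(u-s['cx'])/s['f'],-(v-s['cy'])/s['f'],-1.]); o=s['T'][:3,3]
    return o+d*(z-o[2])/d[2]
def save(n,im): cv2.imwrite('pics/'+n,im[...,::-1])
E
python3 - <<'E'
from h import *
print(robot.get_obs())
ims=[]
for n in("scene","top"):
    s=snap(n); ims.append(s['image']); print(n,{k:s[k] for k in s if k not in('image','depth')})
    np.savez(n+'.npz',image=s['image'],W=cloud(s))
    save(n+'.png',cv2.resize(s['image'],(800,600)))
E
```

```text
{'time': 0.0, 'joint_positions': array([ 1.03893245e+00,  8.79406304e-02,  1.37224230e+00, -2.60038421e-05,
        1.68361164e+00, -1.03125129e-01]), 'qvel': array([-4.62941940e-04, -1.43212744e-03,  4.35687323e-05, -9.57232610e-04,
       -1.85052790e-03,  7.07099218e-04]), 'joint_torque': array([-3.77990409e-04, -3.40171123e+01, -3.02430475e+01,  7.20477453e-02,
        3.24861926e-02, -1.68848965e-04]), 'tool_pos': array([0.22839086, 0.49972854, 0.20431811]), 'ee_rot': array([-3.13939978e+00, -2.00962588e-04,  2.71285079e+00]), 'wrist_force': array([-0.25902854,  0.19247945,  0.5397836 ]), 'wrist_torque': array([ 0.01141628, -0.02254014, -0.00514405]), 'finger_force': 0.0, 'width': 0.09404299808850733}
scene {'fov_y': 42.75871615521285, 'cx': 258.08889951669875, 'cy': 192.257077918708, 'origin': array([ 1.34397843, -0.26115754,  0.92870042]), 'orientation': array([ 0.79420401, -0.00170301,  1.21467721]), 'T': array([[ 0.34863898, -0.65730262,  0.66813481,  1.34397843],
       [ 0.93725555,  0.2432064 , -0.24980529, -0.26115754],
       [ 0.00170301,  0.71330492,  0.70085176,  0.92870042],
       [ 0.        ,  0.        ,  0.        ,  1.        ]]), 'f': np.float64(490.44629420509614)}
top {'fov_y': 43.492238985343924, 'cx': 259.0964541066811, 'cy': 185.88622864702828, 'origin': array([0.26879168, 0.02950238, 1.56419961]), 'orientation': array([ 0.18358112, -0.00240949, -1.56350755]), 'T': array([[ 7.28869091e-03,  9.83166936e-01, -1.82564099e-01,
         2.68791682e-01],
       [-9.99970534e-01,  7.60607791e-03,  1.03836499e-03,
         2.95023844e-02],
       [ 2.40948288e-03,  1.82551151e-01,  9.83193405e-01,
         1.56419961e+00],
       [ 0.00000000e+00,  0.00000000e+00,  0.00000000e+00,
         1.00000000e+00]]), 'f': np.float64(481.34651833487794)}
```

View pics/top.png

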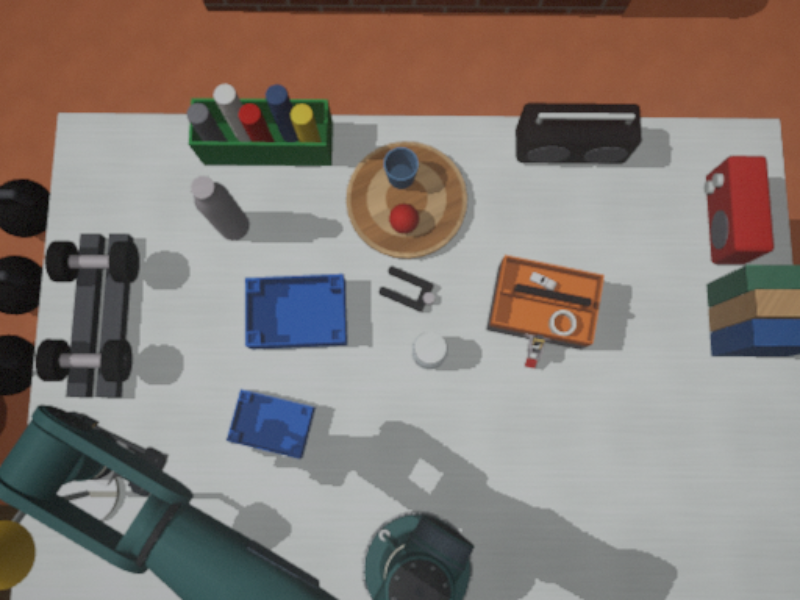

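View pics/scene.png

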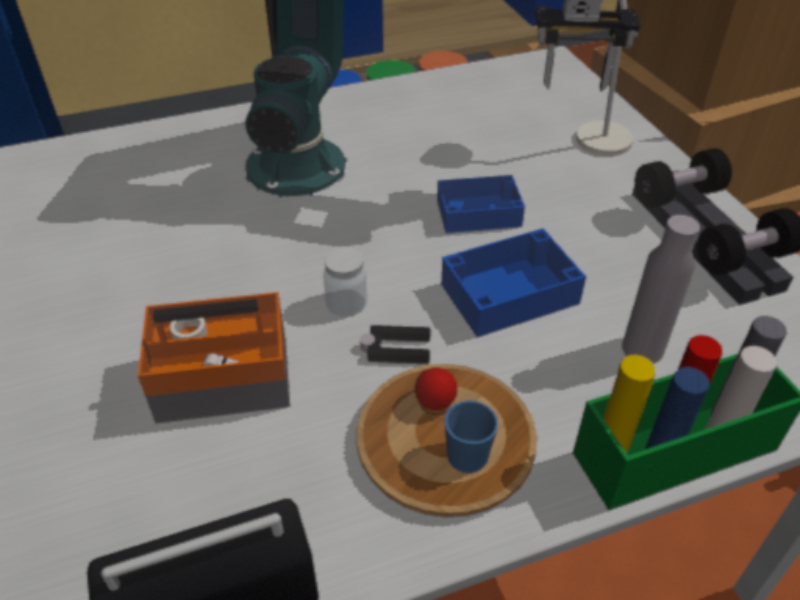

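The top view shows the orange tray at about (548,300) with its red lever at (532,362). The larger blue base is at (297,311) and the smaller look-alike at (270,425). The jar (430,350) and trainer (410,290) lie between the two bases.

```bash
python3 - <<'E'
from h import *
d=np.load('top.npz'); im=d['image']; W=d['W']; hsv=cv2.cvtColor(im,cv2.COLOR_RGB2HSV)
H,S,V=[hsv[...,i].astype(int) for i in range(3)]
vv,uu=np.mgrid[0:384,0:512]
def box(u0,u1,v0,v1): return (uu>=u0*.64)&(uu<=u1*.64)&(vv>=v0*.64)&(vv<=v1*.64)
def rect(m,n):
    P=W[m&~np.isnan(W[...,2])]
    r=cv2.minAreaRect((P[:,:2]*1000).astype(np.float32)); print(n,len(P),np.round(r[0],1),np.round(r[1],1),round(r[2],2),'zmed',np.round(np.median(P[:,2]),4))
blue=(H>100)&(H<130)&(S>120)
rect(blue&box(230,360,260,360)&(W[...,2]>.055),'blue rim')
rect(blue&box(215,330,380,470)&(W[...,2]>.02),'small blue')
org=(H<18)&(S>140)
rect(org&box(480,620,245,360)&(W[...,2]>.095),'tray rim')
m=(V<70)&box(480,620,245,360)&(W[...,2]>.135); rect(m,'handle')
red=((H<6)|(H>174))&(S>140)&box(515,550,340,375); rect(red,'lever')
for n,b in dict(jar=(405,455,325,375),bottle=(185,255,170,245),susan=(340,470,140,260)).items():
    P=W[box(*b)&(W[...,2]>.09)]; print(n,np.round(np.nanmedian(P,0),3),np.round(np.nanmin(P,0),3),np.round(np.nanmax(P,0),3))
E
```

```text
blue rim 456 [507.5 250.5] [138.7 200.6] 2.88 zmed 0.0637
small blue 281 [280.4 293.9] [150.2 101.7] 77.06 zmed 0.0467
tray rim 477 [ 525.7 -252.9] [199.3 138.9] 78.66 zmed 0.1055
handle 200 [ 525.5 -251.8] [143.1  11.8] 78.47 zmed 0.1598
lever 25 [ 406.4 -228.3] [17.1 11.3] 73.31 zmed 0.0362
jar [ 0.429 -0.022  0.1  ] [ 0.399 -0.052  0.09 ] [0.46  0.006 0.11 ]
bottle [0.686 0.384 0.202] [0.666 0.361 0.09 ] [0.732 0.426 0.266]
susan [0.805 0.036 0.101] [0.693 0.005 0.09 ] [0.84  0.072 0.113]
```

The depth readings give the following:

| Item | Position (m) | Yaw / height |
|---|---|---|
| Grey base | (0.5256, -0.2525) | yaw -0.201 |
| Blue base | (0.5075, 0.2505) | yaw +0.050 |
| Lever tab | (0.407, -0.228) | about 0.03 high |

Next I go above the lever.

```bash
cat >> h.py <<'E'
def dlt(p,yaw=None,tilt=0):
    "tool-frame turn and shift (cm) from the measured pose to p, tool down at yaw"
    o=robot.get_obs(); Rt=R.from_euler('xyz',o['ee_rot'])
    Rn=R.from_euler('xyz',[np.pi,0,yaw if yaw is not None else o['ee_rot'][2]])
    r=(Rt.inv()*Rn).as_rotvec(); s=Rt.inv().apply(np.array(p)-o['tool_pos'])*100
    print('d',np.round(r,3),np.round(s,2),'|t',round(o['time'],2))
E
python3 - <<'E'
from h import *
dlt([.400,-.227,.20],2.94)
s=snap('wrist'); print(np.round(s['T_tool_cam'],3),s['fov_y'])
E
```

```text
d [-0.002 -0.    -0.227] [-45.82 -58.96   0.55] |t 0.1
[[ 0.     0.962  0.272  0.08 ]
 [ 1.    -0.001  0.001  0.001]
 [ 0.001  0.272 -0.962 -0.179]
 [ 0.     0.     0.     1.   ]] 64.4530694804544
```

>>> {"fn": "move_arm", "kwargs": {
  "deltas": [0,0,-0.227,-45.8,-59,0.5,-1,0,0,-0.227,-45.8,-59,0.5,-1,0,0,-0.227,-45.8,-59,0.5,-1,0,0,-0.227,-45.8,-59,0.5,-1,0,0,-0.227,-45.8,-59,0.5,-1,0,0,-0.227,-45.8,-59,0.5,-1,0,0,-0.227,-45.8,-59,0.5,-1,0,0,-0.227,-45.8,-59,0.5,-1]
}}

```text
time: 0.95
tool_pos: [0.3201, 0.1091, 0.2027]
ee_rot: [3.141, 0.001, 2.941]
wrist_force: [1.9, -0.3, 0.5]
width: 0.0942
finger_force: 0.0
```

```bash
python3 -c "
from h import *
dlt([.400,-.227,.20],2.94)"
```

```text
d [0.    0.001 0.001] [-14.53 -31.34   0.27] |t 0.95
```

>>> {"fn": "move_arm", "kwargs": {
  "deltas": [0,0,0,-14.5,-31.3,0.3,-1,0,0,0,-14.5,-31.3,0.3,-1,0,0,0,-14.5,-31.3,0.3,-1,0,0,0,-14.5,-31.3,0.3,-1,0,0,0,-14.5,-31.3,0.3,-1,0,0,0,-14.5,-31.3,0.3,-1,0,0,0,-14.5,-31.3,0.3,-1,0,0,0,-14.5,-31.3,0.3,-1]
}}

```text
time: 1.75
tool_pos: [0.3995, -0.2291, 0.1982]
ee_rot: [-3.141, -0.002, 2.934]
wrist_force: [-0.4, 0.7, -0.6]
width: 0.094
finger_force: 0.0
```

```bash
python3 - <<'E'
from h import *
s=snap('wrist'); W=cloud(s); im=s['image']; np.savez('w1.npz',image=im,W=W)
save('w1.png',cv2.resize(im,(768,576)))
hsv=cv2.cvtColor(im,cv2.COLOR_RGB2HSV); H,S,V=[hsv[...,i].astype(int) for i in range(3)]
red=(((H<5)|(H>174))&(S>150)).astype(np.uint8)
n,l,st,c=cv2.connectedComponentsWithStats(red)
for i in np.argsort(-st[1:,4])[:3]+1:
    m=l==i; print(st[i],c[i],np.round(np.nanmedian(W[m],0),4),np.round(np.nanpercentile(W[m],[2,98],axis=0),3).tolist(),cv2.minAreaRect((W[m][~np.isnan(W[m][:,2])][:,:2]*1000).astype(np.float32)))
dlt([.4068,-.2283,.05],2.94)
E
```

```text
[243 170  19  18 298] [252.27852349 178.63422819] [ 0.4046 -0.2286  0.0348] [[0.397, -0.239, 0.026], [0.414, -0.218, 0.041]] ((405.6580505371094, -229.03990173339844), (21.119544982910156, 17.36390495300293), 77.15286254882812)
[435 220   1   1   1] [435. 220.] [ 0.5153 -0.0079  0.0051] [[0.515, -0.008, 0.005], [0.515, -0.008, 0.005]] ((515.2831420898438, -7.944735050201416), (0.0, 0.0), 0.0)
[448 220   1   1   1] [448. 220.] [0.516  0.0056 0.0103] [[0.516, 0.006, 0.01], [0.516, 0.006, 0.01]] ((516.0279541015625, 5.570388317108154), (0.0, 0.0), 0.0)
d [ 0.001 -0.003 -0.004] [-0.81 -0.04 14.85] |t 1.8
```

View pics/w1.png

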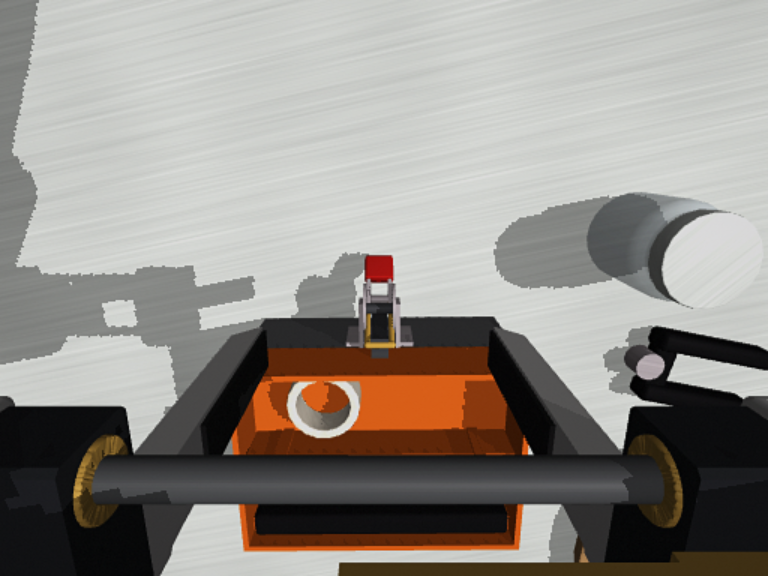

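The red tab shows at (379,268) between the open fingers, mid-gap, and the hook and catch are just below it. The measured tab centre is about (0.408, -0.2287). I descend and pinch it.

>>> {"fn": "move_arm", "kwargs": {
  "deltas": [0,0,0,-0.9,0,5,-1,0,0,0,-0.9,0,9,-1,0,0,0,-0.9,0,13,-1,0,0,0,-0.9,0,15.5,-1,0,0,0,-0.9,0,17.5,-1,0,0,0,-0.9,0,18.5,-1,0,0,0,-0.9,0,18.5,-1,0,0,0,-0.9,0,18.5,-1]
}}

```text
time: 2.6
tool_pos: [0.4092, -0.2265, 0.0158]
ee_rot: [-3.141, 0.002, 2.941]
wrist_force: [0.3, 0.8, -0.2]
width: 0.0942
finger_force: 0.0
```

```bash
python3 -c "
from h import *
dlt([.408,-.2287,.013],2.94);print(robot.get_obs()['wrist_force'])"
```

```text
d [-0.001  0.002  0.001] [ 0.07 -0.24  0.28] |t 2.6
[ 0.31065244  0.82022091 -0.15094426]
```

>>> {"fn": "move_arm", "kwargs": {
  "deltas": [0,0,0,0,-0.2,0.2,-1,0,0,0,0,-0.2,0.2,-1,0,0,0,0,-0.2,0.2,1,0,0,0,0,-0.2,0.2,1,0,0,0,0,-0.2,0.2,1,0,0,0,0,-0.2,0.2,1,0,0,0,0,-0.2,0.2,1,0,0,0,0,-0.2,0.2,1]
}}

```text
time: 3.4
tool_pos: [0.4081, -0.2285, 0.0127]
ee_rot: [3.141, -0.0, 2.94]
wrist_force: [0.7, -0.9, -0.3]
width: 0.0494
finger_force: 0.0
```

>>> {"fn": "move_arm", "kwargs": {
  "deltas": [0,0,0,0,0,0,1,0,0,0,0,0,0,1,0,0,0,0,0,0,1,0,0,0,0,0,0,1,0,0,0,0,0,0,1,0,0,0,0,0,0,1]
}}

```text
time: 4.0
tool_pos: [0.4078, -0.2299, 0.0128]
ee_rot: [-3.139, 0.0, 2.94]
wrist_force: [-0.9, -5.4, -2.9]
width: 0.0215
finger_force: 30.0
```

Gripped at 21.5 mm. I swing the lever up along its arc, first half and then second.

>>> {"fn": "move_arm", "kwargs": {
  "deltas": [0,0,0,0.35,0,-0.33,1,0,0,0,0.64,0,-0.7,1,0,0,0,0.88,0,-1.1,1,0,0,0,1.07,0,-1.53,1,0,0,0,1.2,0,-1.98,1,0,0,0,1.28,0,-2.45,1,0,0,0,1.29,0,-2.92,1,0,0,0,1.24,0,-3.39,1]
}}

```text
time: 4.8
tool_pos: [0.3943, -0.2271, 0.0456]
ee_rot: [-3.139, -0.003, 2.939]
wrist_force: [-1.3, -6.0, -6.5]
width: 0.0218
finger_force: 30.0
```

>>> {"fn": "move_arm", "kwargs": {
  "deltas": [0,0,0,-0.11,0,-0.46,1,0,0,0,-0.29,0,-0.9,1,0,0,0,-0.52,0,-1.3,1,0,0,0,-0.79,0,-1.68,1,0,0,0,-1.12,0,-2.02,1,0,0,0,-1.49,0,-2.32,1,0,0,0,-1.49,0,-2.32,1,0,0,0,-1.49,0,-2.32,1]
}}

```text
time: 5.6
tool_pos: [0.4059, -0.2294, 0.0682]
ee_rot: [-3.14, -0.011, 2.939]
wrist_force: [-9.2, -3.5, -0.2]
width: 0.0218
finger_force: 30.0
```

>>> {"fn": "move_arm", "kwargs": {
  "deltas": [0,0,0,0,0,0,-1,0,0,0,0,0,0,-1,0,0,0,0,0,0,-1,0,0,0,0,0,0,-1,0,0,0,0.2,0,-3,-1,0,0,0,0.2,0,-7,-1,0,0,0,0.2,0,-12,-1,0,0,0,0.2,0,-16,-1]
}}

```text
time: 6.4
tool_pos: [0.409, -0.2285, 0.2328]
ee_rot: [-3.141, 0.002, 2.94]
wrist_force: [0.2, -0.6, -0.7]
width: 0.0819
finger_force: 0.0
```

```bash
python3 - <<'E'
from h import *
s=snap('wrist'); W=cloud(s); im=s['image']; save('w2.png',cv2.resize(im[130:340,150:370],(660,600)))
hsv=cv2.cvtColor(im,cv2.COLOR_RGB2HSV); H,S,V=[hsv[...,i].astype(int) for i in range(3)]
red=((H<5)|(H>174))&(S>150)
print('tab',red.sum(),np.round(np.nanmedian(W[red],0),4))
vv,uu=np.mgrid[0:384,0:512]
def rect(m,n):
    P=W[m&~np.isnan(W[...,2])]
    r=cv2.minAreaRect((P[:,:2]*1000).astype(np.float32)); print(n,len(P),np.round(r[0],1),np.round(r[1],1),round(r[2],2),np.round(np.median(P,0),4))
near=(abs(W[...,0]-.5255)<.1)&(abs(W[...,1]+.2525)<.12)
rect(near&(V<70)&(W[...,2]>.14)&(W[...,2]<.17),'handle')
rect(near&(H<18)&(S>140)&(W[...,2]>.1)&(W[...,2]<.12),'rim')
dlt([.5256,-.2525,.23],1.37)
E
```

```text
tab 308 [ 0.3999 -0.2273  0.0864]
handle 528 [ 518.4 -251.2] [145.8   3.1] 78.56 [ 0.5193 -0.2449  0.1496]
rim 1246 [ 504.5 -248.6] [199.5 100.2] 78.68 [ 0.4632 -0.2368  0.1086]
d [0.006 0.016 1.57 ] [-11.6    0.12   1.2 ] |t 6.45
```

View pics/w2.png

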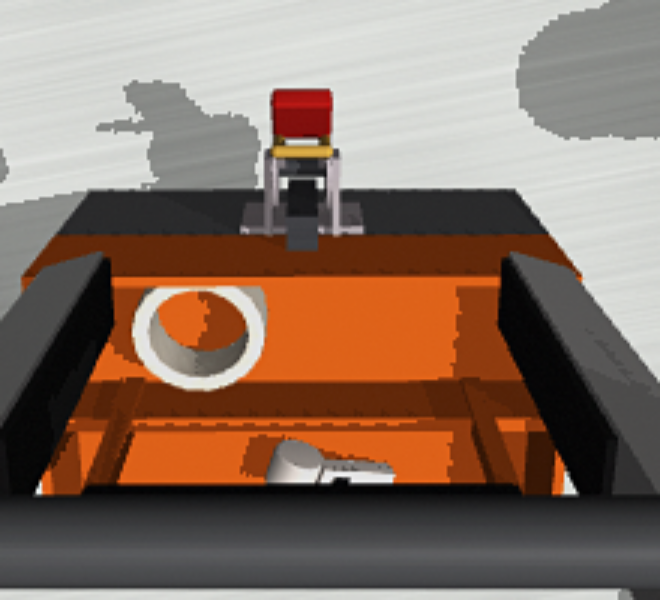

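The lever is up, with its red tab at (302,112). The brass hook bar at (303,152) stands clear of the catch at (302,230), and the tray is undisturbed. Next I go over the handle with a quarter turn.

>>> {"fn": "move_arm", "kwargs": {
  "deltas": [0,0,1.1,-6,0,0.5,-1,0,0,1.1,-6,0,0.5,-1,0,0,1.1,-8,0,0.5,-1,0,0,1.1,-8,0,0.5,-1,0,0,1.1,-10,0,0.5,-1,0,0,1.1,-11,0,0.5,-1,0,0,1.1,-11.5,0.1,0.5,-1,0,0,1.1,-11.5,0.1,0.5,-1]
}}

```text
time: 7.25
tool_pos: [0.5223, -0.2504, 0.2242]
ee_rot: [3.141, -0.001, 1.837]
wrist_force: [0.0, -0.7, 0.2]
width: 0.0937
finger_force: 0.0
```

```bash
python3 -c "
from h import *
dlt([.5256,-.2525,.20],1.372)"
```

```text
d [-0.    -0.001  0.465] [-0.29  0.26  2.42] |t 7.25
```

>>> {"fn": "move_arm", "kwargs": {
  "deltas": [0,0,0.465,-0.3,0.3,2,-1,0,0,0.465,-0.3,0.3,2,-1,0,0,0.465,-0.3,0.3,2,-1,0,0,0.465,-0.3,0.3,2,-1,0,0,0.465,-0.3,0.3,2,-1,0,0,0.465,-0.3,0.3,2,-1]
}}

```text
time: 7.85
tool_pos: [0.5253, -0.2528, 0.205]
ee_rot: [3.141, -0.0, 1.377]
wrist_force: [0.5, 0.4, -1.0]
width: 0.0937
finger_force: 0.0
```

```bash
python3 - <<'E'
from h import *
s=snap('wrist'); W=cloud(s); im=s['image']; save('w3.png',cv2.resize(im,(768,576)))
hsv=cv2.cvtColor(im,cv2.COLOR_RGB2HSV); V=hsv[...,2]
near=(abs(W[...,0]-.5255)<.035)&(abs(W[...,1]+.2525)<.12)
P=W[near&(V<70)&(W[...,2]>.155)&(W[...,2]<.168)]
print(len(P),cv2.minAreaRect((P[:,:2]*1000).astype(np.float32)),np.median(P,0))
dlt([.5256,-.2525,.133],1.372)
E
```

```text
3134 ((525.10986328125, -253.41000366210938), (147.3207244873047, 13.524491310119629), 78.50286865234375) [ 0.52663102 -0.24404931  0.16037376]
d [ 0.    -0.     0.004] [0.04 0.02 7.2 ] |t 7.9
```

View pics/w3.png

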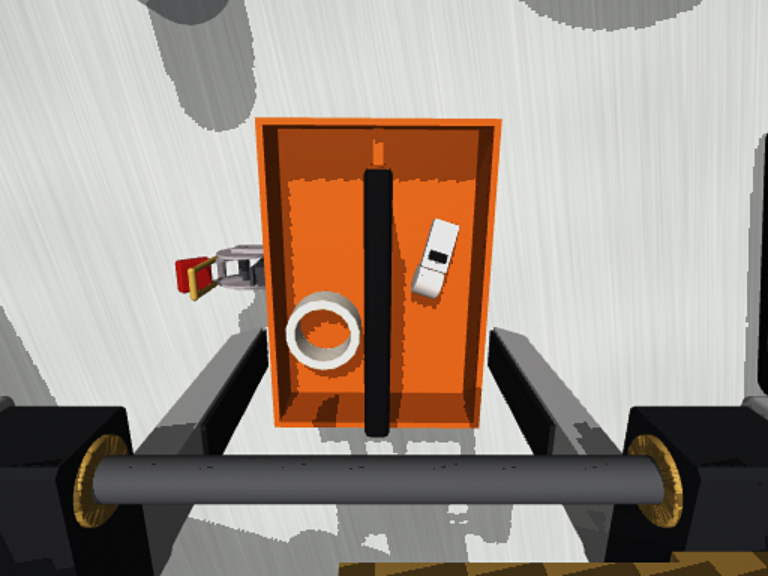

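The handle bar at (378,300) runs midway between the fingers, and the tape (323,332) and whistle (436,258) are in place. I descend and grip.

>>> {"fn": "move_arm", "kwargs": {
  "deltas": [0,0,0.004,0.1,0,3,-1,0,0,0.004,0.1,0,5.5,-1,0,0,0.004,0.1,0,6.8,-1,0,0,0.004,0.1,0,7.2,-0.5,0,0,0.004,0.1,0,7.2,0,0,0,0.004,0.1,0,7.2,1,0,0,0.004,0.1,0,7.2,1,0,0,0.004,0.1,0,7.2,1]
}}

```text
time: 8.7
tool_pos: [0.5259, -0.2522, 0.1341]
ee_rot: [3.139, 0.001, 1.371]
wrist_force: [1.1, 0.0, -0.5]
width: 0.0575
finger_force: 0.0
```

>>> {"fn": "move_arm", "kwargs": {
  "deltas": [0,0,0,0,0,0,1,0,0,0,0,0,0,1,0,0,0,0,0,0,1,0,0,0,0,0,0,1,0,0,0,0,0,0,1,0,0,0,0,0,0,1,0,0,0,0,0,0,1,0,0,0,0,0,0,1]
}}

```text
time: 9.5
tool_pos: [0.5253, -0.2519, 0.1328]
ee_rot: [-3.141, -0.0, 1.371]
wrist_force: [-0.4, 0.4, 0.3]
width: 0.0138
finger_force: 30.0
```

>>> {"fn": "move_arm", "kwargs": {
  "deltas": [0,0,0,0,0,-0.5,1,0,0,0,0,0,-1.2,1,0,0,0,0,0,-2.2,1,0,0,0,0,0,-3.5,1,0,0,0,0,0,-5,1,0,0,0,0,0,-6.5,1,0,0,0,0,0,-8,1,0,0,0,0,0,-9.5,1]
}}

```text
time: 10.3
tool_pos: [0.5255, -0.252, 0.2297]
ee_rot: [3.14, 0.0, 1.371]
wrist_force: [0.4, 0.1, -4.4]
width: 0.0137
finger_force: 30.0
```

```bash
python3 -c "
from h import *
dlt([.5075,.2505,.29],1.621);print(robot.get_obs()['wrist_force'],robot.get_obs()['width'])"
```

```text
d [ 0.001  0.    -0.25 ] [ 48.89 -11.74  -6.05] |t 10.3
[ 0.35645183  0.10530739 -4.3916579 ] 0.01365170613087723
```

The tray is held level (wrist force 4.4 N). I carry it across smoothly.

>>> {"fn": "move_arm", "kwargs": {
  "deltas": [0,0,0,0.5,0,-1.5,1,0,0,-0.01,1.5,-0.2,-2.8,1,0,0,-0.03,3.5,-0.7,-4,1,0,0,-0.05,6.5,-1.5,-5,1,0,0,-0.07,10,-2.3,-5.7,1,0,0,-0.09,13.5,-3.2,-6,1,0,0,-0.11,17,-4.1,-6,1,0,0,-0.13,20.5,-4.9,-6,1]
}}

```text
time: 11.1
tool_pos: [0.5175, -0.039, 0.2889]
ee_rot: [3.141, -0.001, 1.503]
wrist_force: [1.1, 0.2, -4.7]
width: 0.0134
finger_force: 30.0
```

>>> {"fn": "move_arm", "kwargs": {
  "deltas": [0,0,-0.02,3.4,-0.4,0,1,0,0,-0.04,7,-0.9,0,1,0,0,-0.06,10.5,-1.4,0,1,0,0,-0.08,14,-1.8,0,1,0,0,-0.1,17.5,-2.3,0,1,0,0,-0.11,20.5,-2.7,0,1,0,0,-0.12,22.5,-3,0,1,0,0,-0.12,23.5,-3.2,0,1]
}}

```text
time: 11.9
tool_pos: [0.5016, 0.1979, 0.2884]
ee_rot: [-3.141, -0.001, 1.624]
wrist_force: [0.7, 0.1, -4.9]
width: 0.0143
finger_force: 30.0
```

```bash
python3 -c "
from h import *
dlt([.5075,.2505,.29],1.621);o=robot.get_obs();print(o['tool_pos'],o['ee_rot'],o['wrist_force'],o['width'])"
```

```text
d [-0.    -0.001  0.003] [ 5.23  0.87 -0.16] |t 11.9
[0.50160401 0.19785126 0.28837164] [-3.14140528e+00 -7.85072143e-04  1.62425104e+00] [ 0.68948344  0.12301301 -4.88308097] 0.01426633263889039
```

```bash
python3 - <<'E'
from h import *
s=snap('wrist'); W=cloud(s); im=s['image']; save('w4.png',cv2.resize(im,(640,480)))
hsv=cv2.cvtColor(im,cv2.COLOR_RGB2HSV); H,S,V=[hsv[...,i].astype(int) for i in range(3)]
o=robot.get_obs(); Rt=R.from_euler('xyz',o['ee_rot'])
def rect(m,n):
    P=W[m&~np.isnan(W[...,2])]
    r=cv2.minAreaRect((P[:,:2]*1000).astype(np.float32)); print(n,len(P),np.round(r[0],1),np.round(r[1],1),round(r[2],2),np.round(np.median(P,0),4))
    return P
tp=o['tool_pos']
print(tp)
rect((V<70)&(abs(W[...,0]-tp[0])<.03)&(abs(W[...,1]-tp[1])<.12)&(abs(W[...,2]-tp[2]-.027)<.006),'handle')
rect((H<18)&(S>140)&(abs(W[...,2]-(tp[2]-.024))<.008),'tray rim')
blue=(H>100)&(H<130)&(S>120)
P=rect(blue&(abs(W[...,2]-.065)<.006)&(abs(W[...,0]-.5075)<.09)&(W[...,1]>.13),'blue')
np.save('blue.npy',P)
print(np.percentile(P[:,0],[1,99]),np.percentile(P[:,1],[1,99]))
E
```

```text
[0.50157802 0.19847951 0.28820854]
handle 5376 [501.9 197.6] [ 16.7 147.1] 4.06 [0.5009 0.2181 0.3159]
tray rim 5614 [501.8 196.8] [140.8 200.8] 3.06 [0.4972 0.2628 0.2648]
blue 1228 [502.5 334.1] [140.   34.3] 3.04 [0.5038 0.3428 0.0643]
[0.43265545 0.5716435 ] [0.31679241 0.35383519]
```

View pics/w4.png

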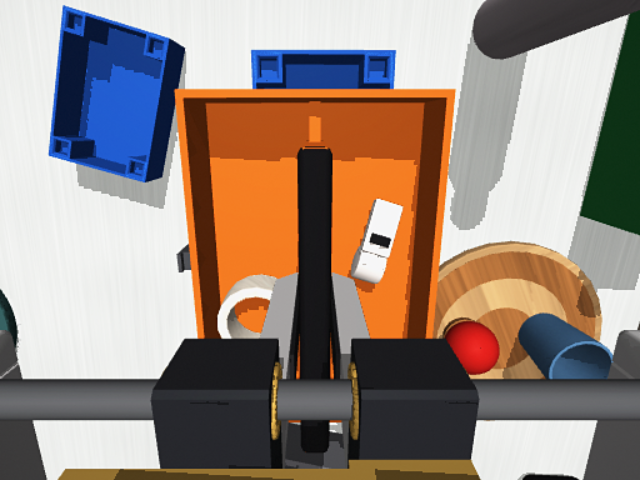

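The view shows the blue base's far rim at (323,70). Relative to the tray in the same camera it needs a shift of about 5 cm in y and 0.5 cm in x, and the yaw agrees. I move over it and then down to just above the sockets.

>>> {"fn": "move_arm", "kwargs": {
  "deltas": [0,0,0,1,0.2,0,1,0,0,0,2.5,0.4,0,1,0,0,0,4,0.6,0,1,0,0,0,5,0.8,0,1,0,0,0,5.3,0.8,0.5,1,0,0,0,5.3,0.8,2,1,0,0,0,5.3,0.8,4,1,0,0,0,5.3,0.8,6,1]
}}

```text
time: 12.75
tool_pos: [0.508, 0.2486, 0.227]
ee_rot: [3.141, 0.0, 1.621]
wrist_force: [-0.5, 0.4, -5.3]
width: 0.0137
finger_force: 30.0
```

>>> {"fn": "move_arm", "kwargs": {
  "deltas": [0,0,0,0,0,1.5,1,0,0,0,0,0,3,1,0,0,0,0,0,4.2,1,0,0,0,0,0,5.2,1,0,0,0,0,0,6,1,0,0,0,0,0,6.3,1,0,0,0,0,0,6.3,1]
}}

```text
time: 13.45
tool_pos: [0.5079, 0.2487, 0.1647]
ee_rot: [-3.141, 0.0, 1.621]
wrist_force: [0.3, -0.6, -4.4]
width: 0.0137
finger_force: 30.0
```

```bash
python3 - <<'E'
from h import *
dlt([.507,.2519,.133],1.6235)
s=snap('wrist'); W=cloud(s); im=s['image']; save('w5.png',cv2.resize(im,(640,480)))
hsv=cv2.cvtColor(im,cv2.COLOR_RGB2HSV); H,S,V=[hsv[...,i].astype(int) for i in range(3)]
tp=robot.get_obs()['tool_pos']; print(tp)
def rect(m,n):
    P=W[m&~np.isnan(W[...,2])]
    r=cv2.minAreaRect((P[:,:2]*1000).astype(np.float32)); print(n,len(P),np.round(r[0],1),np.round(r[1],1),round(r[2],2),np.round(np.median(P,0),4))
rect((H<18)&(S>140)&(abs(W[...,2]-(tp[2]-.024))<.008)&(abs(W[...,1]-.25)<.12)&(abs(W[...,0]-.5)<.09),'tray rim')
blue=(H>100)&(H<130)&(S>120)&(abs(W[...,0]-.5075)<.09)&(W[...,1]>.14)
print('blue px',blue.sum())
if blue.sum()>20: rect(blue,'blue')
E
```

```text
d [-0.     0.    -0.003] [ 0.32 -0.07  3.17] |t 13.45
[0.50813744 0.24887099 0.16527661]
tray rim 5483 [508.  247.8] [140.8 200.3] 2.86 [0.504  0.3149 0.1411]
blue px 314
blue 314 [510.3 247.4] [138.6  69.7] 70.6 [0.5012 0.2724 0.2268]
```

View pics/w5.png

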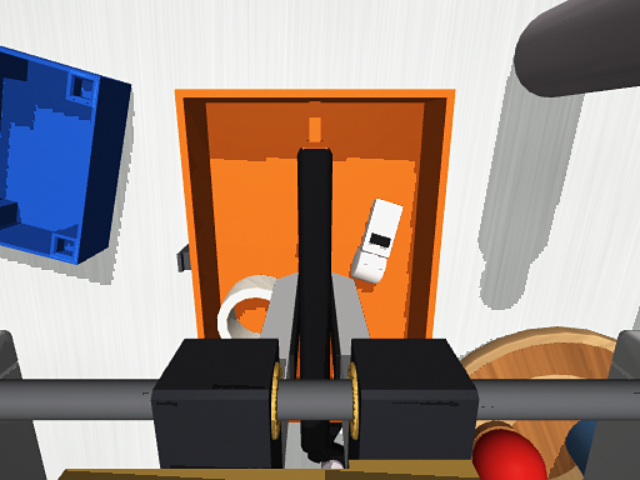

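The tray hangs level and hides the base below. I apply the small correction, then lower in small steps while watching the force.

>>> {"fn": "move_arm", "kwargs": {
  "deltas": [0,0,-0.003,0.33,-0.08,0,1,0,0,-0.003,0.33,-0.08,0.5,1,0,0,-0.003,0.33,-0.08,1,1,0,0,-0.003,0.33,-0.08,1.5,1,0,0,-0.003,0.33,-0.08,1.7,1,0,0,-0.003,0.33,-0.08,1.7,1]
}}

```text
time: 14.1
tool_pos: [0.5066, 0.2518, 0.1471]
ee_rot: [-3.14, 0.0, 1.624]
wrist_force: [0.3, -1.0, -4.7]
width: 0.0138
finger_force: 30.0
```

>>> {"fn": "move_arm", "kwargs": {
  "deltas": [0,0,0,0,0,0.2,1,0,0,0,0,0,0.4,1,0,0,0,0,0,0.6,1,0,0,0,0,0,0.8,1,0,0,0,0,0,0.8,1]
}}

```text
time: 14.6
tool_pos: [0.5067, 0.2519, 0.1395]
ee_rot: [-3.141, 0.0, 1.624]
wrist_force: [-0.1, 0.2, -4.3]
width: 0.0136
finger_force: 30.0
```

>>> {"fn": "move_arm", "kwargs": {
  "deltas": [0,0,0,0,0,0.15,1,0,0,0,0,0,0.3,1,0,0,0,0,0,0.45,1,0,0,0,0,0,0.6,1,0,0,0,0,0,0.7,1,0,0,0,0,0,0.7,1]
}}

```text
time: 15.2
tool_pos: [0.5069, 0.252, 0.1329]
ee_rot: [-3.142, -0.0, 1.624]
wrist_force: [-0.5, -0.4, -4.1]
width: 0.0135
finger_force: 30.0
```

>>> {"fn": "move_arm", "kwargs": {
  "deltas": [0,0,0,0,0,0.05,1,0,0,0,0,0,0.1,1,0,0,0,0,0,0.1,1]
}}

```text
time: 15.5
tool_pos: [0.507, 0.2521, 0.1328]
ee_rot: [3.141, -0.0, 1.624]
wrist_force: [-2.2, -0.8, 0.8]
width: 0.0136
finger_force: 30.0
```

The weight has come off at exactly the grip height, so the tray is seated. I let go and rise.

>>> {"fn": "move_arm", "kwargs": {
  "deltas": [0,0,0,0,0,0,-0.5,0,0,0,0,0,0,-1,0,0,0,0,0,0,-1,0,0,0,0,0,0,-1,0,0,0,0,0,0,-1,0,0,0,0,0,0,-1,0,0,0,0,0,-2,-1,0,0,0,0,0,-5,-1]
}}

```text
time: 16.3
tool_pos: [0.5055, 0.2515, 0.1798]
ee_rot: [-3.136, 0.002, 1.624]
wrist_force: [-0.3, 0.1, 0.4]
width: 0.0744
finger_force: 0.0
```

>>> {"fn": "move_arm", "kwargs": {
  "deltas": [0,0,0,-2,0,-4,-1,0,0,0,-4,0,-8,-1,0,0,0,-6,0,-12,-1,0,0,0,-8,0,-14,-1,0,0,0,-8,0,-14,-1,0,0,0,-8,0,-14,-1]
}}

```text
time: 16.9
tool_pos: [0.5112, 0.1723, 0.3215]
ee_rot: [3.142, -0.001, 1.623]
wrist_force: [0.4, 0.4, -0.5]
width: 0.0935
finger_force: 0.0
```

```bash
python3 - <<'E'
from h import *
s=snap('wrist'); W=cloud(s); im=s['image']; save('w6.png',cv2.resize(im,(640,480)))
hsv=cv2.cvtColor(im,cv2.COLOR_RGB2HSV); H,S,V=[hsv[...,i].astype(int) for i in range(3)]
o=robot.get_obs(); print(o['tool_pos'],o['time'])
near=(abs(W[...,0]-.507)<.12)&(abs(W[...,1]-.25)<.14)
def rect(m,n):
    P=W[m&~np.isnan(W[...,2])]
    r=cv2.minAreaRect((P[:,:2]*1000).astype(np.float32)); print(n,len(P),np.round(r[0],1),np.round(r[1],1),round(r[2],2),np.round(np.median(P,0),4))
rect(near&(H<18)&(S>140)&(abs(W[...,2]-.110)<.006),'rim')
rect(near&(V<70)&(abs(W[...,2]-.160)<.006)&(abs(W[...,0]-.507)<.03),'handle')
E
```

```text
[0.51079678 0.17255998 0.32017042] 16.95
rim 2194 [507.  251.2] [140.1 198.7] 3.02 [0.5063 0.2773 0.1093]
handle 1776 [506.9 251. ] [ 13.6 146.2] 2.82 [0.5068 0.2589 0.1603]
```

View pics/w6.png

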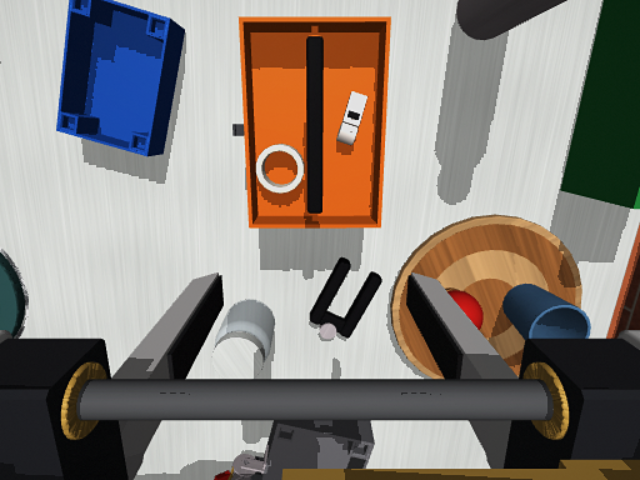

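The tray sits on the blue base at (507.0, 251.1) mm, yaw 3°, with the handle top at 160–161 mm. The tape (280,168) and whistle (352,118) are inside, and the bystanders are untouched.

```bash
python3 -c "
from bench import robot
print(robot.close_job())"
```

```text
the job is handed in; nothing more can be done
None
```

The latch is open and the tray is seated on the blue base, about 0.5 mm from its measured centre, with whistle and tape inside and bystanders untouched; I handed the job in at about 17 s, and no verdict was returned.

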